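# Rehang a model frame on the spare folding peg

### The arm

A 6-joint arm with a two-finger parallel gripper is mounted at the origin on the work surface. World frame = base frame: x ahead of the robot, y to its left, z up, the work surface at z = 0. Lengths are in m, angles in rad, forces in N, time in s.
With the tool pointing down it reaches from about 0.25 to 0.725 m from the base axis. Payload 4 kg.
Tool frame: the origin (TCP) lies midway between the tips of the shut fingers; the grasp point (between the pads) lies 19 mm behind it (bot.grasp_offset is the distance from the TCP to the grasp point, in m); z points along the fingers, y is the direction in which the jaws open and shut (so a half turn about z gives the same grasp; the last joint's range is limited). The gripper opens to 85 mm and grips with 20 to 120 N. Pads are 22 mm wide; open, the fingers measure 114 mm over their backs; the gripper's body (76 mm by 85 mm) begins 54 mm behind the grasp point. The pads swing forward as they close: fully open they stand 13 mm farther back than shut.
Start: joints at [1.329, 0.241, 0.005, 1.335, 0, 1.571], TCP at [0.12, 0.485, 0.231] pointing down, gripper open.
Joint ranges: [-2.72, 2.72], [-1.05, 1.87], [-1.09, 1.28], [-1.99, 2.15], [-1.42, 1.44], [-3.14, 3.14]. Speed limits (rad/s): [2.79, 2.79, 3.14, 3.14, 3.14, 3.14].

### API

Orientations are given as a unit quaternion [x, y, z, w].
In Python, from workcell import sensors, optics, bot gives the robot as it stands.
- The arm moves only by the tool apply_moves, never from a script. Its argument "plan" is one flat list of numbers, 6 for each row, row after row: the shift along the tool's x, y, z in m, then the turn, a rotation vector about the tool's x, y, z in rad. In form: [tx, ty, tz, ax, ay, az, tx, ty, tz, ax, ay, az, ...]. A call has 1 to 12 rows; each row is the pose to reach, as a shift and turn from the pose commanded when the call began, along the tool's axes at that moment; what a row does not reach only later rows make up. A row lasts 1/12 s, in which the tool goes at most 41.7 mm and 7.16 degrees, less where a joint would pass 70% of its speed; a pose out of reach is approached as far as the arm can. A call with a gripper value outside its range is refused whole. "grip" is the finger opening in m, from 0 to 0.0854, set as the call begins (left out, the last holds). The fingers move at their own pace and stop on an object; the grip force is fixed at half the most. Time passes only in rows, so rows that repeat a pose let the fingers close. It gives the time, the measured TCP pose, the force and the opening at its end, in the units of the state.
- sensors.get_obs(): the state, without advancing time (a new reading comes with each control period).
- optics.camera(name): name is "side" or "top" or "wrist"; returns a dict with "pixels" (400x640x3 uint8, red, green, blue), "fx", "fy", "cx", "cy" (pixels), "pose" (4x4, takes a point from camera to world coordinates); the wrist camera has in their place "tool_from_camera" (4x4, takes a point from camera to tool coordinates, whose origin is the TCP and whose axes are the flange's). Camera axes: x right, y up, looking along -z (the intrinsics and any distortion apply to the point x, -y, -z); pixel columns grow to the right and rows downward; lengths in m; the calibration is good to about 2 mm. A picture is of the moment at which its call begins: read the wrist's pose just before it. There is no depth.
- bot.job_done(): hands the job in, once; it reports no verdict.
The state is a dict: "clock": time; "joint_pos": joint angles; "joint_vel": joint speeds; "tau": joint torques, N m; "eef_pos": TCP position; "tool_rot": TCP orientation; "ft_force": force on the tool from outside, world axes, zero at the start; "ft_torque": the same for the moment, N m; "grip_width": finger opening in m.
Only numpy, scipy, OpenCV 4.12 (cv2) and the standard library are available. Lean on these libraries where they do the work, as an engineer would, in place of code of your own. Each camera call takes 0.05 s, during which the arm holds its last target.

### The job

Fold the spare peg of the hook rail fully down, then move the hanging ladder-like wooden frame from its peg onto the spare one and leave it hanging there by itself, upright. Then fold the emptied peg up flat against the rail. Do not drop the frame or set it down on the way.

Things in the scene. Friction and masses are not known exactly. Their poses are not given: they have to be found in the camera images.
- frame_header (a point): Centre of the header board of the wooden frame hung on the open peg: 130 wide (own y), 55 high (own z, up), 10 mm thick (own x, level, along the peg). Its flat underside rests on the peg, 27.5 mm below this point. Under it two stiles and rungs form a ladder; the peg goes through the top opening, 106 wide, 61 mm high, just below the header. Frame ends 142.5 mm below this point; 70-130 g.
- used_peg_hinge (a point): Hinge centre of the peg that carries the frame at the start. Wood bar 14 x 14 mm, from the hinge 90 mm along own z; lip on its last 7 mm, 10 mm proud on own +x. Own y: level hinge axis, along the rail. Axes turn with the peg: folded, z is up and x toward the rail; open, at a stop 90 degrees on, z is level, away from the rail to the robot, and x up. Stays where left; under 1 N at the tip turns it.
- spare_peg_hinge (a point): Hinge centre of the spare peg, alike in size, axes and stiffness to the used one and on the same rail, 200 to 280 mm from it on either side; empty and folded up (at most 7 degrees open) at the start. Both hinge centres are 200 mm above the table and do not move. A peg pinched and led round its arc lags some 10 degrees: lead it slightly past its end.
- rail: The fixed hook rail, a level batten on two end posts. Origin on the table under its middle; x level, away from its front face (pegs are on the -x side), y along it, z up. Batten 660 long, 18 thick, 165 to 220 mm above the table; hinge centres 12 mm in front of its face, steel hinge plates to 225 mm high, so a folded peg stands 65 mm clear above. Short plain dowels near its ends hold other tools.

How it is judged:
On the way, in this order (a step that is already met when the one before it is completed fails the run):
1. the spare peg is folded down (angle between spare_peg_hinge's own z axis and vertical above 1.31 rad), for 0.2 s.
2. the frame hangs on the spare peg, let go (x of frame_header in the frame of spare_peg_hinge between 0.026 and 0.046 m and z of frame_header in the frame of spare_peg_hinge between 0 and 0.09 m and y of frame_header in the frame of spare_peg_hinge between -0.035 and 0.035 m and contact force between the fingers and anything else below 0.1 N), for 0.2 s.
3. the emptied peg is folded up flat (angle between used_peg_hinge's own z axis and vertical below 0.26 rad), for 0.2 s.
At the end, for the whole second after the job is handed in: Spare peg down within 15 degrees of level, frame hanging on it by its header: centre over the peg's length, within 35 mm sideways, 26 to 46 mm above the peg's centre line, upright within 20 degrees. Emptied peg folded up within 15 degrees of vertical (angle between spare_peg_hinge's own z axis and vertical above 1.31 rad and angle between used_peg_hinge's own z axis and vertical below 0.26 rad and x of frame_header in the frame of spare_peg_hinge between 0.026 and 0.046 m and z of frame_header in the frame of spare_peg_hinge between 0 and 0.09 m and y of frame_header in the frame of spare_peg_hinge between -0.035 and 0.035 m and angle between frame_header's own z axis and vertical below 0.35 rad); the robot touches nothing.
It fails at once if the frame is dropped or set down (height (world z) of frame_header below 0.17 m).
It also fails if it takes over 72 s, if anything falls off the work surface, if the arm or the gripper's body presses on something with over 40 N, if the wrist force passes 120 N, or if a joint passes its speed limit or range.

## Working session

There is one attempt and no reset: what is moved stays moved. The work goes in short steps, Python scripts to look and compute and a tool call to move; the robot and the scene stay as the last step left them, time stands still between calls to the robot, and variables do not carry over. Pictures are saved under pics/ and viewed, and the job is handed in when it is done.

Besides the shell and the picture viewer there is one more tool, called after "Emit:" by a JSON object that holds its "op" and its "data", one argument or row to a line. apply_moves: Moves the arm, as the interface text tells. Its arguments: {"type":"object","properties":{"plan":{"type":"array","items":{"type":"number"}},"grip":{"type":"number"}},"required":["plan"]}

```bash
mkdir -p pics; ls
python3 - <<'E'
from workcell import sensors, optics, bot
import cv2
o=sensors.get_obs()
for k,v in o.items(): print(k,v)
for n in ["side","top","wrist"]:
    c=optics.camera(n); cv2.imwrite(f"pics/{n}0.png",c["pixels"][:,:,::-1])
    print(n,{k:v for k,v in c.items() if k!="pixels"})
E
```

```text
pics
clock 0.0
joint_pos [ 1.32898552e+00  2.41406073e-01  3.74602276e-03  1.33521770e+00
 -5.18658642e-06  1.57076553e+00]
joint_vel [-0.00039656  0.00132958 -0.00098341 -0.00122864 -0.0005037  -0.00121595]
tau [ 9.17429752e-04 -3.72314894e+01  2.52409601e+01  1.69811439e-02
 -1.59610890e-04 -8.59303327e-06]
eef_pos [0.11958151 0.48484202 0.23042474]
tool_rot [ 1.20595698e-01  9.92701161e-01 -1.03342395e-03 -1.22962728e-04]
ft_force [-0.96523466 -0.0787011  -0.0506838 ]
ft_torque [-0.00895242  0.003523    0.03655322]
grip_width 0.0848221832407717
side {'fx': 420.71686169891086, 'fy': 420.71686169891086, 'cx': 321.5318764246514, 'cy': 193.5355740674948, 'pose': array([[-0.82938255,  0.38121822, -0.4084082 ,  0.33579166],
       [-0.5583419 , -0.54011839,  0.62970346,  0.43559074],
       [ 0.01946565,  0.75029647,  0.66081488,  0.60395921],
       [ 0.        ,  0.        ,  0.        ,  1.        ]])}
top {'fx': 394.46070550548984, 'fy': 394.46070550548984, 'cx': 320.2097312693602, 'cy': 200.18308697108918, 'pose': array([[ 0.02103479,  0.99222412, -0.12267366,  0.5533255 ],
       [-0.99946666,  0.01780373, -0.02737573, -0.00331418],
       [-0.02497881,  0.12318407,  0.99206942,  0.81498361],
       [ 0.        ,  0.        ,  0.        ,  1.        ]])}
wrist {'fx': 344.168793769545, 'fy': 344.168793769545, 'cx': 318.14319942051617, 'cy': 199.62032078802625, 'tool_from_camera': array([[-1.10113211e-03,  9.60076750e-01,  2.79734554e-01,
         7.09117996e-02],
       [ 9.99999318e-01,  1.16585886e-03, -6.49995832e-05,
         2.78307568e-04],
       [-3.88535597e-04,  2.79734292e-01, -9.60077380e-01,
        -1.42387737e-01],
       [ 0.00000000e+00,  0.00000000e+00,  0.00000000e+00,
         1.00000000e+00]])}
```

View pics/side0.png

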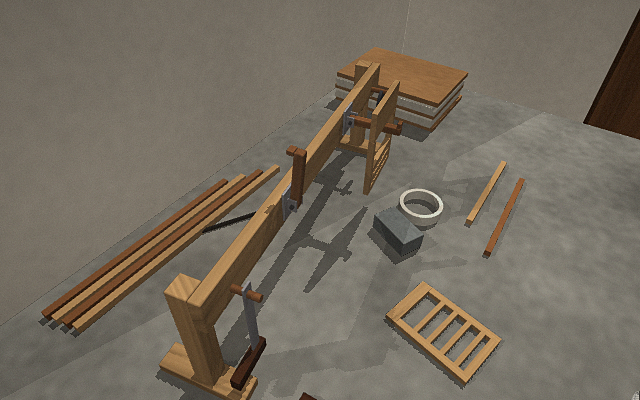

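View pics/top0.png

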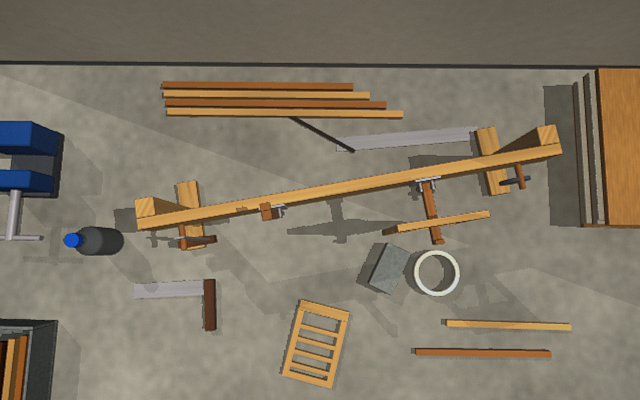

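View pics/wrist0.png

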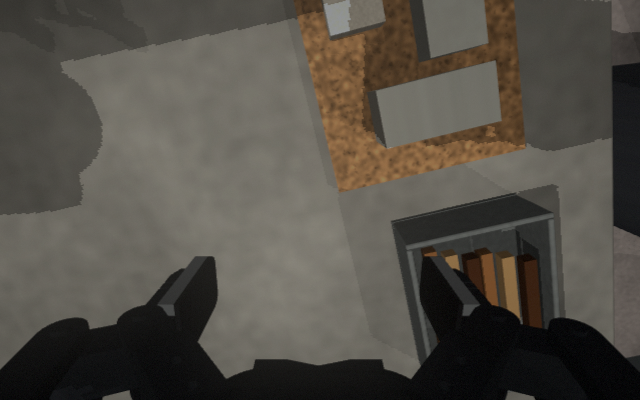

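```bash
cat > h.py <<'E'
from workcell import sensors, optics, bot
import cv2, numpy as np
from scipy.spatial.transform import Rotation as R
def campose(n,c,o=None):
    if n!="wrist": return c["pose"]
    T=np.eye(4);T[:3,:3]=R.from_quat(o["tool_rot"]).as_matrix();T[:3,3]=o["eef_pos"]
    return T@c["tool_from_camera"]
def ray(c,P,u,v):
    d=P[:3,:3]@np.array([(u-c["cx"])/c["fx"],-(v-c["cy"])/c["fy"],-1.0]); return P[:3,3],d/np.linalg.norm(d)
def onz(c,P,u,v,z):
    o,d=ray(c,P,u,v); return o+d*(z-o[2])/d[2]
def tri(a,b):
    (o1,d1),(o2,d2)=a,b
    s,t=np.linalg.lstsq(np.stack([d1,-d2],1),o2-o1,rcond=None)[0]
    p,q=o1+s*d1,o2+t*d2; return (p+q)/2,np.linalg.norm(p-q)
def proj(c,P,X):
    x=P[:3,:3].T@(np.asarray(X)-P[:3,3]); return c["cx"]-c["fx"]*x[0]/x[2], c["cy"]+c["fy"]*x[1]/x[2]
def snap(n,tag):
    o=sensors.get_obs(); c=optics.camera(n); cv2.imwrite(f"pics/{n}{tag}.png",c["pixels"][:,:,::-1]); return c,campose(n,c,o),o
def crop(n,tag,x0,y0,x1,y1,k):
    i=cv2.imread(f"pics/{n}{tag}.png")[y0:y1,x0:x1]; cv2.imwrite(f"pics/{n}{tag}c{x0}.png",cv2.resize(i,None,fx=k,fy=k,interpolation=cv2.INTER_CUBIC))
E
python3 - <<'E'
from h import *
crop("top","0",220,170,320,240,8)
crop("top","0",370,160,510,260,5.7)
crop("side","0",260,130,340,230,6)
crop("side","0",330,60,430,200,4.2)
E
```

```text
(no output)
```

View pics/top0c220.png

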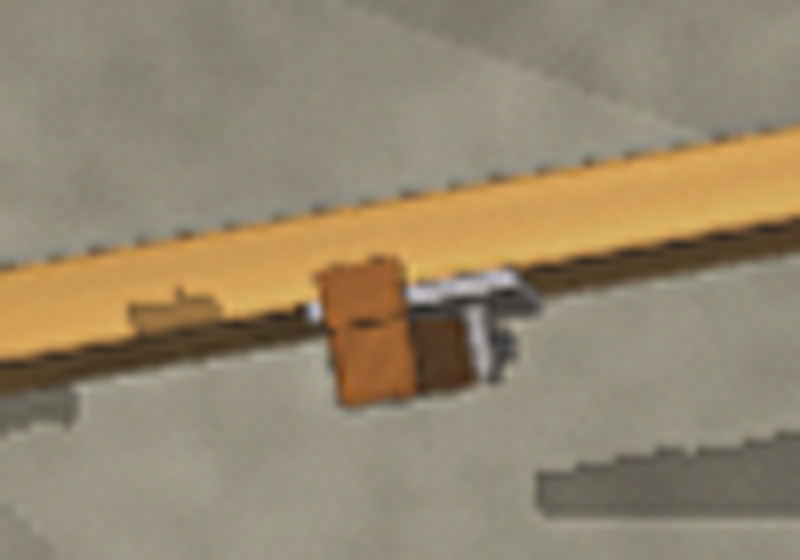

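View pics/top0c370.png

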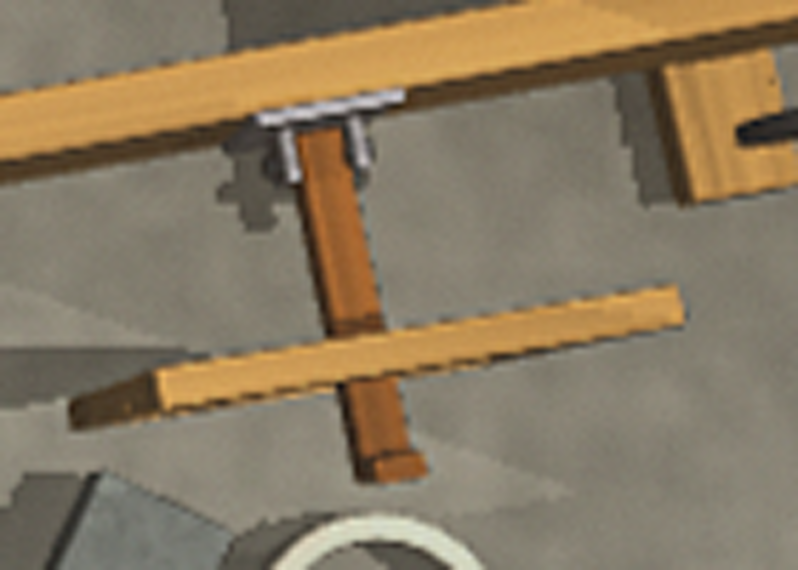

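View pics/side0c260.png

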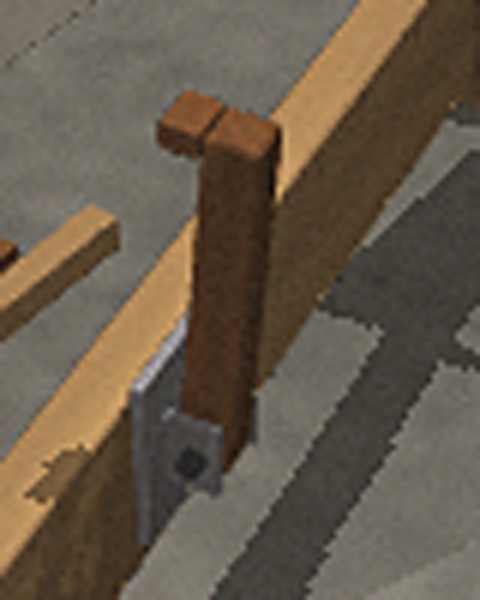

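View pics/side0c330.png

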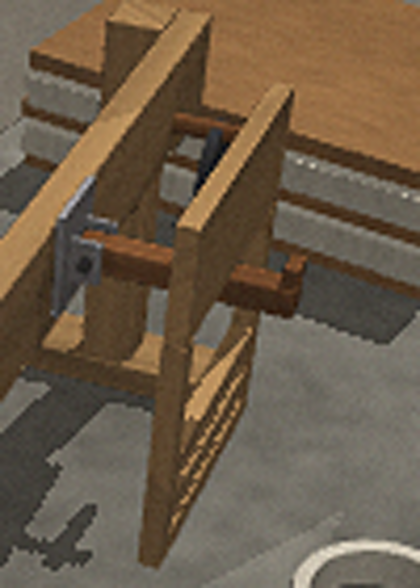

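Run:
```python
from h import *
c,P,o=snap("top","1")
cs,Ps,o=snap("side","1")
T=lambda x,y,x0,y0,k,z:onz(c,P,x0+x/k-.5+.5/k,y0+y/k-.5+.5/k,z)
a=T(0,358,220,170,8,.22); b=T(800,22,370,160,5.7,.22)
print("edge",a,b); d=(b-a)/np.linalg.norm(b-a); print("dir",d,"yaw of rail y axis",np.degrees(np.arctan2(d[1],d[0])))
y=-d; xr=np.array([y[1],-y[0],0]); print("rail x",xr,"yaw",np.degrees(np.arctan2(xr[1],xr[0])))
for n,q in dict(s_bl=(318,268),s_br=(402,256),s_fr=(415,393),s_fl=(342,407)).items():
    p=T(*q,220,170,8,.29);print(n,p,(p-a)@xr,(p-a)@y)
for n,q,z in [("hingeL",(300,138),.207),("hingeR",(348,130),.207),("tipL",(362,475),.207),("lipL",(375,482),.217),("lipR",(428,468),.217),("lipbackR",(418,452),.217),("hFL",(158,410),.262),("hBL",(158,372),.262),("hBR",(680,288),.262),("hFR",(687,322),.262)]:
    p=T(*q,370,160,5.7,z);print(n,p.round(4),(p-a)@xr,(p-a)@y)
# side
S=lambda x,y,x0,y0,k:ray(cs,Ps,x0+x/k-.5+.5/k,y0+y/k-.5+.5/k)
for n,q1,q2 in [("hBL",(158,372),(290,85)),]:
    pass
```

```text
edge [0.60246069 0.16599925 0.22      ] [ 0.68831063 -0.27406425  0.22      ]
dir [ 0.19147576 -0.98149734  0.        ] yaw of rail y axis -78.96107984791352
rail x [0.98149734 0.19147576 0.        ] yaw 11.03892015208647
s_bl [0.61286824 0.09304276 0.29      ] -0.003754416050099636 -0.07359939277495851
s_br [0.61515575 0.07894172 0.29      ] -0.00420923112763823 -0.0878775225692657
s_fr [0.5921293  0.07591016 0.29      ] -0.027390108459392635 -0.0864439829313565
s_fl [0.58955052 0.08807319 0.29      ] -0.027592248745976277 -0.07401223152720246
hingeL [ 0.657  -0.1443  0.207 ] -0.005925825738954961 -0.3149857954811905
hingeR [ 0.6594 -0.1573  0.207 ] -0.006035508374181729 -0.32821457246578917
tipL [ 0.566  -0.1598  0.207 ] -0.09811609043698115 -0.31277665388837933
lipL [ 0.5641 -0.1606  0.217 ] -0.10019831117942181 -0.31317532171816576
lipR [ 0.568  -0.1744  0.217 ] -0.09898521734342723 -0.327544249193919
lipbackR [ 0.5722 -0.1719  0.217 ] -0.0944448189715698 -0.3258475702302498
hFL [ 0.5797 -0.0964  0.262 ] -0.07260070986628149 -0.2531356994095043
hBL [ 0.589  -0.0964  0.262 ] -0.06349293067784478 -0.25494018877892216
hBR [ 0.612  -0.2235  0.262 ] -0.06523201491588 -0.3840873533849404
hFR [ 0.6037 -0.2249  0.262 ] -0.0736621715912129 -0.38390091618852323
```

```bash
cat >> h.py <<'E'
A=np.array([.60246,.16600,0.]); XR=np.array([.98150,.19148,0]); YR=np.array([-.19148,.98150,0])
def rail(x,y,z): return A+XR*x+YR*y+np.array([0,0,z])
def torail(p): q=np.asarray(p)-A; return np.array([q@XR,q@YR,p[2]])
YS,YU=-.0803,-.3205
def Rdown(jaw="x",s=1,pitch=0):
    # tool z down; jaw along rail x or y; pitch tips tool z from down toward +rail x (rad)
    z=np.array([0,0,-1.]); y=s*(XR if jaw=="x" else YR); x=np.cross(y,z)
    M=np.stack([x,y,z],1)
    return R.from_rotvec(-YR*pitch).as_matrix()@M
def go(p,M):
    o=sensors.get_obs(); R0=R.from_quat(o["tool_rot"]).as_matrix()
    print("shift",(R0.T@(np.asarray(p)-o["eef_pos"])).round(4),"rot",R.from_matrix(R0.T@M).as_rotvec().round(3))
def st():
    o=sensors.get_obs(); print(round(o["clock"],2),"rail",torail(o["eef_pos"]).round(4),"F",o["ft_force"].round(2),"grip",round(o["grip_width"],4)); R0=R.from_quat(o["tool_rot"]).as_matrix(); print("toolz",R0[:,2].round(3),"jaw.rail",[round(R0[:,1]@XR,3),round(R0[:,1]@YR,3)],"q",o["joint_pos"].round(3))
E
python3 - <<'E'
from h import *
st()
print(Rdown("x",1,.5)[:,2])
for s in (1,-1): go(rail(.03,YS,.36),Rdown("x",s))
E
```

```text
0.25 rail [-0.4128  0.4057  0.2309] F [ 0.37 -0.2   0.26] grip 0.0857
toolz [-0.    -0.001 -1.   ] jaw.rail [np.float64(0.421), np.float64(0.907)] q [1.329 0.241 0.004 1.335 0.    1.571]
[ 0.47055603  0.09180038 -0.87758174]
shift [-0.6062 -0.2546 -0.1289] rot [-1.000e-03  1.000e-03  1.136e+00]
shift [-0.6062 -0.2546 -0.1289] rot [-1.000e-03 -1.000e-03 -2.005e+00]
```

Emit:
{"op": "apply_moves", "data": {
  "plan": [0,0,-0.04,0,0,0.1,0,0,-0.08,0,0,0.2,0,0,-0.129,0,0,0.3,-0.035,-0.015,-0.129,0,0,0.42,-0.07,-0.03,-0.129,0,0,0.53,-0.105,-0.045,-0.129,0,0,0.64,-0.14,-0.06,-0.129,0,0,0.75,-0.175,-0.075,-0.129,0,0,0.86,-0.21,-0.09,-0.129,0,0,0.97,-0.245,-0.105,-0.129,0,0,1.06,-0.28,-0.12,-0.129,0,0,1.136,-0.315,-0.13,-0.129,0,0,1.136],
  "grip": 0
}}

```text
clock: 1.25
eef_pos: [0.3954, 0.2819, 0.3606]
tool_rot: [0.637, 0.771, 0.0, 0.0]
ft_force: [0.5, 1.3, 0.7]
grip_width: 0.0001
```

Run:
```python
from h import *
st(); go(rail(.03,YS,.36),Rdown("x",1))
```

```text
1.25 rail [-0.181   0.1534  0.3606] F [0.45 1.25 0.66] grip 0.0001
toolz [ 0.  0. -1.] jaw.rail [np.float64(1.0), np.float64(-0.003)] q [ 0.619  0.196  0.281  1.655 -0.     2.   ]
shift [-0.2331  0.2117  0.0007] rot [ 0.     0.    -0.003]
```

Emit:
{"op": "apply_moves", "data": {
  "plan": [-0.03,0.026,0,0,0,0,-0.06,0.053,0,0,0,0,-0.09,0.08,0,0,0,0,-0.12,0.107,0,0,0,0,-0.15,0.134,0,0,0,0,-0.18,0.161,0,0,0,0,-0.21,0.188,0,0,0,0,-0.233,0.212,0,0,0,0,-0.233,0.212,0.03,0,0,0,-0.233,0.212,0.06,0,0,0,-0.233,0.212,0.09,0,0,0,-0.233,0.212,0.11,0,0,0]
}}

```text
clock: 2.25
eef_pos: [0.6465, 0.0952, 0.2459]
tool_rot: [0.636, 0.772, -0.002, -0.002]
ft_force: [0.0, -0.3, -1.0]
grip_width: -0.0002
```

Run:
```python
from h import *
st(); c,P,o=snap("side","2"); crop("side","2",230,80,390,230,4)
```

```text
2.25 rail [ 0.0297 -0.0779  0.2459] F [ 0.02 -0.26 -1.01] grip -0.0002
toolz [-0.005 -0.001 -1.   ] jaw.rail [np.float64(1.0), np.float64(-0.0)] q [0.146 0.565 0.528 1.539 0.    1.525]
```

View pics/side2c230.png

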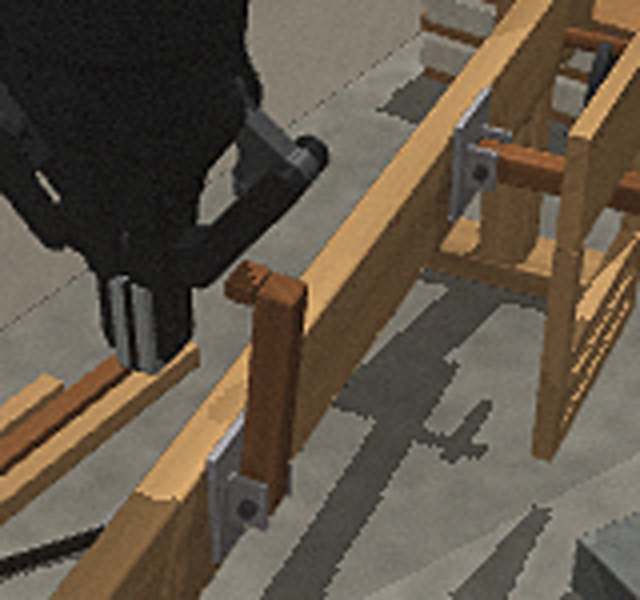

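Emit:
{"op": "apply_moves", "data": {
  "plan": [-0.002,-0.01,-0.009,0,0,0,-0.002,-0.02,-0.009,0,0,0,-0.002,-0.035,-0.009,0,0,0,-0.002,-0.049,-0.005,0,0,0,-0.002,-0.061,0.002,0,0,0,-0.002,-0.071,0.012,0,0,0,-0.002,-0.078,0.025,0,0,0,-0.002,-0.082,0.036,0,0,0,-0.002,-0.082,0.04,0,0,0,-0.002,-0.082,0.042,0,0,0,-0.002,-0.082,0.042,0,0,0]
}}

```text
clock: 3.22
eef_pos: [0.5678, 0.0782, 0.2101]
tool_rot: [0.636, 0.772, 0.001, 0.001]
ft_force: [-1.1, -0.1, 0.7]
grip_width: -0.0003
```

Run:
```python
from h import *
st(); c,P,o=snap("side","3"); crop("side","3",230,80,390,230,4)
```

```text
3.22 rail [-0.0508 -0.0795  0.2101] F [-1.13 -0.07  0.68] grip -0.0003
toolz [ 0.003  0.    -1.   ] jaw.rail [np.float64(1.0), np.float64(0.0)] q [ 0.137  0.394  0.164  1.339 -0.     1.515]
```

View pics/side3c230.png

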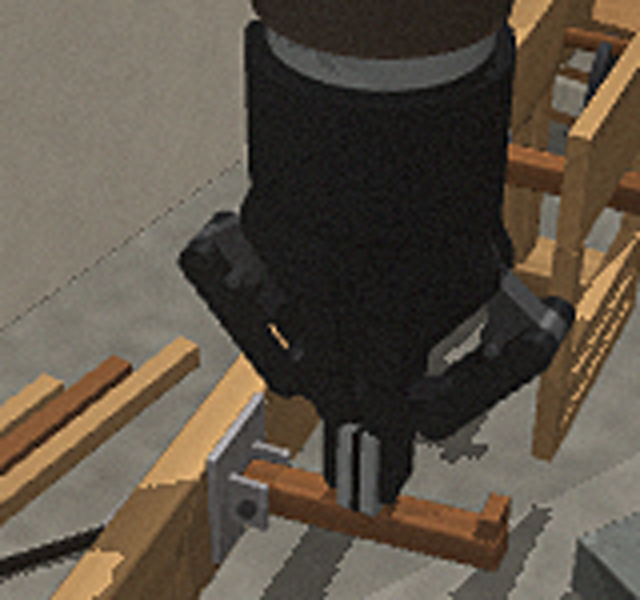

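Emit:
{"op": "apply_moves", "data": {
  "plan": [0,-0.005,0.003,0,0,0,0,-0.01,0.006,0,0,0,0,-0.01,0.009,0,0,0,0,-0.01,0.009,0,0,0,0,-0.01,0.009,0,0,0]
}}

```text
clock: 3.68
eef_pos: [0.5632, 0.0773, 0.2066]
tool_rot: [0.636, 0.772, 0.007, 0.006]
ft_force: [3.7, 0.6, 20.0]
grip_width: -0.0003
```

Run:
```python
from h import *
st(); go(rail(-.0687,-.319,.36),Rdown())
```

```text
3.68 rail [-0.0555 -0.0796  0.2066] F [ 3.68  0.61 20.01] grip -0.0003
toolz [ 0.018  0.003 -1.   ] jaw.rail [np.float64(1.0), np.float64(0.001)] q [0.136 0.373 0.124 1.303 0.    1.514]
shift [-0.2395 -0.0105 -0.1535] rot [0.018 0.001 0.001]
```

Emit:
{"op": "apply_moves", "data": {
  "plan": [0,0,-0.03,0,0,0,0,0,-0.07,0,0,0,0,0,-0.11,0,0,0,-0.03,0,-0.14,0,0,0,-0.065,0,-0.155,0,0,0,-0.1,0,-0.155,0,0,0,-0.135,0,-0.155,0,0,0,-0.17,-0.005,-0.155,0,0,0,-0.205,-0.008,-0.155,0,0,0,-0.239,-0.008,-0.155,0,0,0,-0.239,-0.008,-0.155,0,0,0,-0.239,-0.008,-0.155,0,0,0],
  "grip": 0.045
}}

```text
clock: 4.68
eef_pos: [0.5952, -0.1619, 0.3535]
tool_rot: [0.637, 0.771, -0.0, -0.001]
ft_force: [-0.1, -0.2, -1.1]
grip_width: 0.0452
```

Run:
```python
from h import *
st(); c,P,o=snap("wrist","4"); c2,P2,o=snap("side","4"); snap("top","4")
for p in [rail(-.0687+dx,-.319+dy,.262) for dx in(-.005,.005) for dy in(-.065,.065)]: print(proj(c,P,p))
```

```text
4.68 rail [-0.07   -0.3205  0.3535] F [-0.06 -0.17 -1.14] grip 0.0452
toolz [-0.001  0.001 -1.   ] jaw.rail [np.float64(1.0), np.float64(-0.003)] q [-0.266  0.496  0.692  1.767  0.     1.116]
(np.float64(313.4502869039043), np.float64(283.869024297025))
(np.float64(311.8267784271822), np.float64(107.18154029945524))
(np.float64(326.5794350871611), np.float64(283.8187282842902))
(np.float64(327.05880362880913), np.float64(107.11216577647927))
```

View pics/wrist4.png

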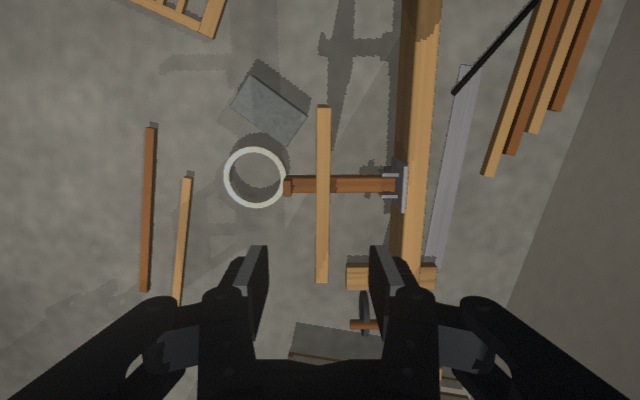

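View pics/side4.png

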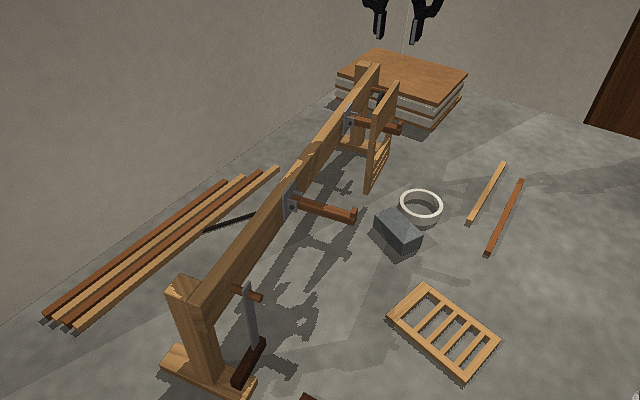

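Emit:
{"op": "apply_moves", "data": {
  "plan": [0,0.001,0.03,0,0,0,0,0.002,0.06,0,0,0,0,0.002,0.085,0,0,0,0,0.002,0.105,0,0,0,0,0.002,0.118,0,0,0,0,0.002,0.125,0,0,0,0,0.002,0.125,0,0,0,0,0.002,0.125,0,0,0]
}}

```text
clock: 5.5
eef_pos: [0.5975, -0.1585, 0.2301]
tool_rot: [0.635, 0.772, 0.0, 0.0]
ft_force: [-0.8, 0.2, -0.5]
grip_width: 0.0451
```

Emit:
{"op": "apply_moves", "data": {
  "plan": [0,0,0,0,0,0,0,0,0,0,0,0,0,0,0,0,0,0,0,0,0,0,0,0,0,0,0,0,0,0,0,0,0,0,0,0,0,0,0,0,0,0,0,0,0,0,0,0],
  "grip": 0
}}

```text
clock: 6.17
eef_pos: [0.5978, -0.1596, 0.2306]
tool_rot: [0.636, 0.772, 0.001, 0.001]
ft_force: [-0.7, 1.1, 4.2]
grip_width: 0.0092
```

Run:
```python
from h import *
st(); snap("side","5"); crop("side","5",310,40,450,200,3.7)
```

```text
6.17 rail [-0.0669 -0.3187  0.2306] F [-0.71  1.07  4.17] grip 0.0092
toolz [ 0.002 -0.    -1.   ] jaw.rail [np.float64(1.0), np.float64(0.0)] q [-0.261  0.482  0.353  1.44   0.     1.117]
```

View pics/side5c310.png

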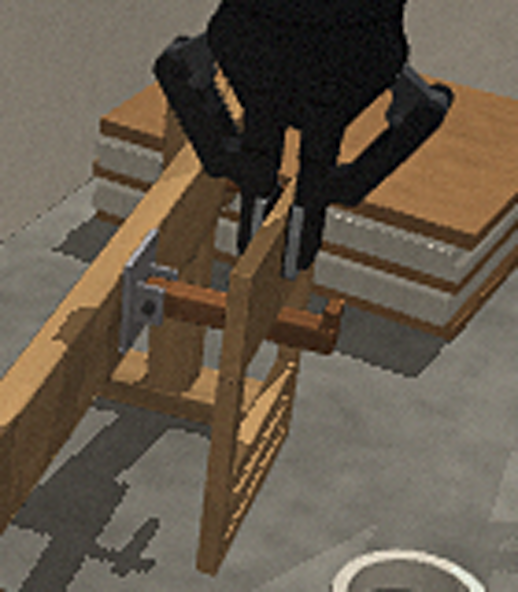

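Emit:
{"op": "apply_moves", "data": {
  "plan": [0,0,-0.008,0,0,0,0,0,-0.018,0,0,0,0,0,-0.025,0,0,0,0,0,-0.025,0,0,0,0,-0.008,-0.025,0,0,0,0,-0.02,-0.025,0,0,0,0,-0.033,-0.025,0,0,0,0,-0.046,-0.025,0,0,0,0,-0.06,-0.025,0,0,0,0,-0.072,-0.025,0,0,0,0,-0.08,-0.025,0,0,0,0,-0.08,-0.025,0,0,0]
}}

```text
clock: 7.22
eef_pos: [0.5167, -0.1751, 0.2543]
tool_rot: [0.636, 0.772, -0.0, -0.001]
ft_force: [-0.3, 0.1, -0.1]
grip_width: 0.009
```

Run:
```python
from h import *
st(); snap("side","6"); crop("side","6",310,40,450,200,3.7)
```

```text
7.22 rail [-0.1495 -0.3184  0.2543] F [-0.32  0.08 -0.06] grip 0.009
toolz [-0.001  0.    -1.   ] jaw.rail [np.float64(1.0), np.float64(-0.001)] q [-0.327  0.325  0.18   1.426 -0.     1.052]
```

View pics/side6c310.png

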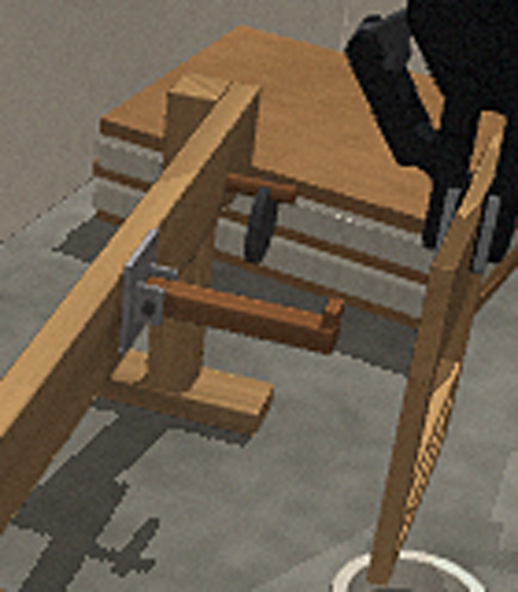

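Emit:
{"op": "apply_moves", "data": {
  "plan": [0.008,0,0,0,0,0,0.025,0,0,0,0,0,0.05,0,0,0,0,0,0.078,0,0,0,0,0,0.106,0,0,0,0,0,0.134,0,0,0,0,0,0.162,0,0,0,0,0,0.19,0,0,0,0,0,0.213,0,0,0,0,0,0.23,0,0,0,0,0,0.238,0,0,0,0,0,0.238,0,0,0,0,0]
}}

```text
clock: 8.27
eef_pos: [0.473, 0.0607, 0.2542]
tool_rot: [0.634, 0.773, 0.0, -0.0]
ft_force: [0.6, -0.2, -1.5]
grip_width: 0.0092
```

Run:
```python
from h import *
st(); snap("side","7"); crop("side","7",250,100,430,260,3.7); snap("wrist","7")
```

```text
8.27 rail [-0.1472 -0.0786  0.2542] F [ 0.55 -0.18 -1.49] grip 0.0092
toolz [-0.  0. -1.] jaw.rail [np.float64(1.0), np.float64(0.004)] q [ 0.127  0.186 -0.005  1.38   0.     1.502]
```

View pics/side7c250.png

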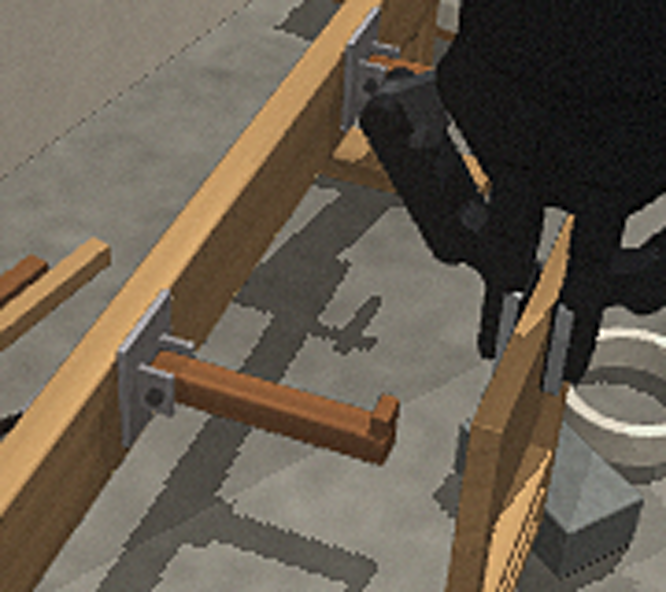

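View pics/wrist7.png

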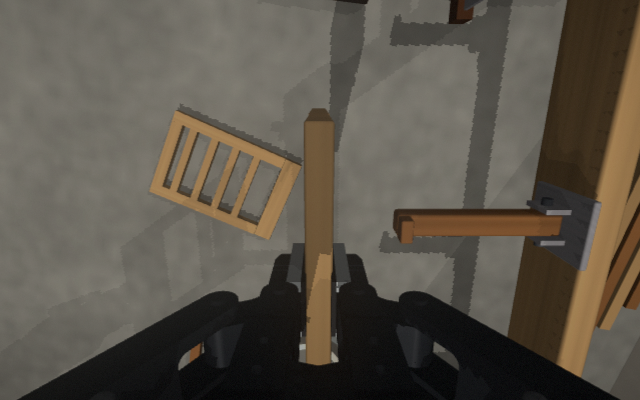

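Emit:
{"op": "apply_moves", "data": {
  "plan": [-0.001,0.006,0,0,0,0,-0.002,0.016,0,0,0,0,-0.002,0.028,0,0,0,0,-0.002,0.04,0,0,0,0,-0.002,0.052,0,0,0,0,-0.002,0.064,0,0,0,0,-0.002,0.074,0,0,0,0,-0.002,0.08,0,0,0,0,-0.002,0.08,0,0,0,0,-0.002,0.08,0,0,0,0]
}}

```text
clock: 9.2
eef_pos: [0.5521, 0.0713, 0.2539]
tool_rot: [0.636, 0.772, -0.0, -0.0]
ft_force: [-0.4, 0.6, -1.3]
grip_width: 0.0095
```

Run:
```python
from h import *
st(); snap("side","8"); crop("side","8",250,100,430,260,3.7)
```

```text
9.2 rail [-0.0676 -0.0833  0.2539] F [-0.42  0.65 -1.32] grip 0.0095
toolz [-0.001 -0.    -1.   ] jaw.rail [np.float64(1.0), np.float64(-0.001)] q [ 0.128  0.348  0.211  1.434 -0.     1.508]
```

View pics/side8c250.png

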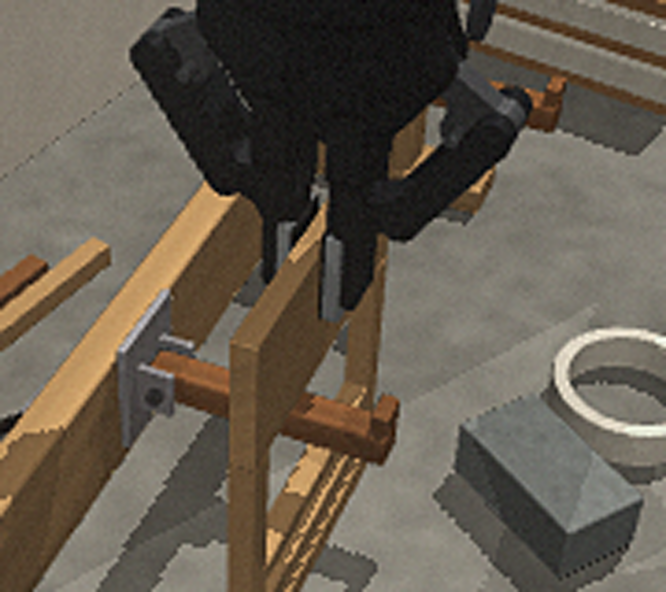

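Peg is through the opening. Lower 24 mm, gently.

Emit:
{"op": "apply_moves", "data": {
  "plan": [0,0,0.006,0,0,0,0,0,0.012,0,0,0,0,0,0.017,0,0,0,0,0,0.021,0,0,0,0,0,0.024,0,0,0,0,0,0.024,0,0,0,0,0,0.024,0,0,0]
}}

```text
clock: 9.83
eef_pos: [0.5517, 0.0721, 0.2307]
tool_rot: [0.636, 0.772, 0.0, 0.0]
ft_force: [-1.6, -0.5, 2.3]
grip_width: 0.0093
```

Emit:
{"op": "apply_moves", "data": {
  "plan": [0,0,0,0,0,0,0,0,0,0,0,0,0,0,0,0,0,0,0,0,0,0,0,0,0,0,0,0,0,0,0,0,0,0,0,0],
  "grip": 0.04
}}

```text
clock: 10.33
eef_pos: [0.552, 0.0721, 0.2302]
tool_rot: [0.636, 0.772, -0.0, -0.0]
ft_force: [0.8, -0.1, 0.2]
grip_width: 0.0398
```

Run:
```python
from h import *
st(); snap("side","9"); crop("side","9",250,100,430,260,3.7)
```

```text
10.33 rail [-0.0675 -0.0825  0.2302] F [ 0.82 -0.09  0.15] grip 0.0398
toolz [-0.  0. -1.] jaw.rail [np.float64(1.0), np.float64(0.0)] q [0.13  0.355 0.159 1.375 0.    1.508]
```

View pics/side9c250.png

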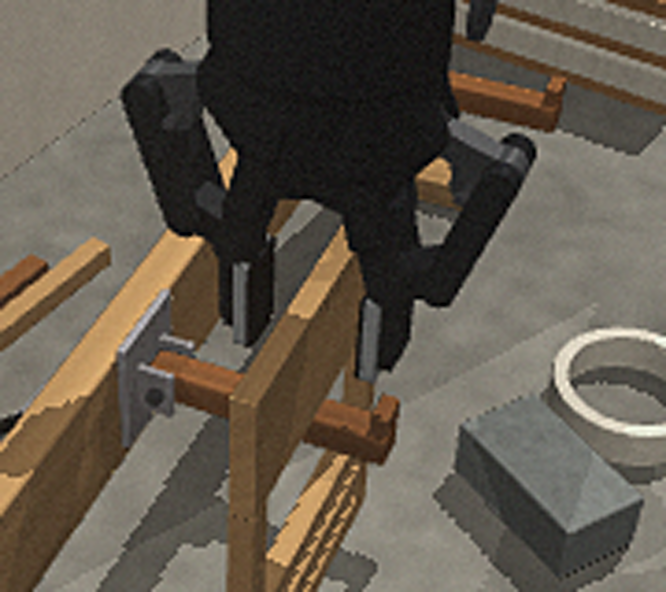

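Emit:
{"op": "apply_moves", "data": {
  "plan": [0,0,-0.015,0,0,0,0,0,-0.04,0,0,0,0,0,-0.075,0,0,0,0,0,-0.11,0,0,0,-0.03,-0.01,-0.14,0,0,-0.11,-0.06,-0.03,-0.14,0,0,-0.22,-0.09,-0.05,-0.14,0,0,-0.33,-0.12,-0.07,-0.14,0,0,-0.44,-0.15,-0.09,-0.14,0,0,-0.55,-0.18,-0.11,-0.14,0,0,-0.66,-0.21,-0.13,-0.14,0,0,-0.77,-0.238,-0.14,-0.14,0,0,-0.88]
}}

```text
clock: 11.38
eef_pos: [0.4583, -0.1901, 0.3711]
tool_rot: [0.244, 0.97, -0.0, 0.0]
ft_force: [0.6, -0.6, 0.4]
grip_width: 0.0402
```

Run:
```python
from h import *
st(); snap("side","10"); snap("top","10")
go(rail(-.22,YU,.37),Rdown("y",1)); go(rail(-.22,YU,.30),Rdown("y",1,np.radians(60)))
```

```text
11.38 rail [-0.2096 -0.3219  0.3711] F [ 0.62 -0.64  0.38] grip 0.0402
toolz [ 0.    -0.001 -1.   ] jaw.rail [np.float64(0.633), np.float64(0.774)] q [-0.393  0.221  0.339  1.688 -0.     0.101]
shift [ 0.0105 -0.0042  0.0003] rot [-0.001  0.    -0.695]
shift [ 0.0105 -0.0041  0.0703] rot [-0.365 -1.003 -0.629]
```

View pics/side10.png

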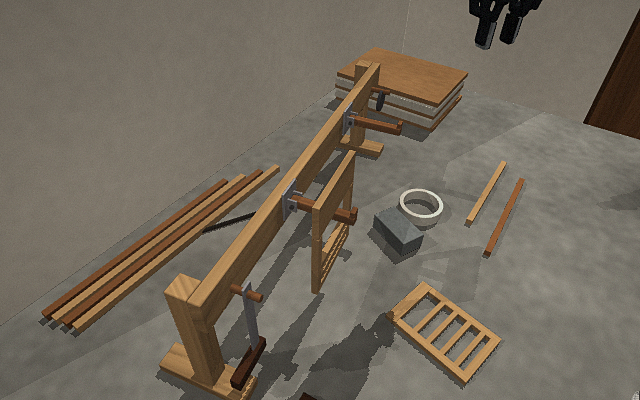

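The frame hangs upright on the spare peg (header at about px 335,185). Now turn the jaws along the rail and tip the tool forward, fingers shut.

Emit:
{"op": "apply_moves", "data": {
  "plan": [0,0,0,0,0,-0.12,0,0,0,0,0,-0.24,0,0,0,0,0,-0.36,0,0,0,0,0,-0.48,0,0,0,0,0,-0.6,0.01,-0.004,0,0,0,-0.695,0.01,-0.004,0,0,0,-0.695,0.01,-0.004,0,0,0,-0.695],
  "grip": 0
}}

```text
clock: 12.15
eef_pos: [0.4497, -0.1865, 0.3706]
tool_rot: [-0.097, 0.995, -0.0, 0.0]
ft_force: [-0.4, -0.4, 0.0]
grip_width: 0.0001
```

Run:
```python
from h import *
st(); go(rail(-.22,YU,.30),Rdown("y",1,np.radians(60)))
```

```text
12.15 rail [-0.2174 -0.3167  0.3706] F [-0.42 -0.38  0.  ] grip 0.0001
toolz [ 0.001  0.    -1.   ] jaw.rail [np.float64(-0.002), np.float64(1.0)] q [-0.393  0.201  0.312  1.681  0.    -0.588]
shift [ 0.0026 -0.0037  0.0706] rot [ 1.000e-03 -1.046e+00  2.000e-03]
```

Emit:
{"op": "apply_moves", "data": {
  "plan": [0,0,0,0,-0.11,0,0,0,0.007,0,-0.22,0,0,0,0.014,0,-0.33,0,0,0,0.021,0,-0.44,0,0,0,0.028,0,-0.55,0,0,0,0.035,0,-0.66,0,0,0,0.042,0,-0.77,0,0,0,0.05,0,-0.88,0,0,-0.002,0.06,0,-0.98,0,0.002,-0.004,0.07,0,-1.046,0,0.002,-0.004,0.07,0,-1.046,0,0.002,-0.004,0.07,0,-1.046,0]
}}

```text
clock: 13.15
eef_pos: [0.4477, -0.1912, 0.299]
tool_rot: [-0.083, 0.863, 0.051, 0.496]
ft_force: [-0.2, 0.3, -0.0]
grip_width: 0.0001
```

Run:
```python
from h import *
st(); go(rail(-.20,YU,.165),Rdown("y",1,np.radians(60)))
go(rail(-.0925,YU,.165),Rdown("y",1,np.radians(60)))
```

```text
13.15 rail [-0.2203 -0.3209  0.299 ] F [-0.24  0.31 -0.  ] grip 0.0001
toolz [ 0.847  0.17  -0.503] jaw.rail [np.float64(-0.003), np.float64(1.0)] q [-0.905 -0.192 -0.728  0.376  0.881 -0.778]
shift [ 0.1055 -0.0003  0.085 ] rot [ 0.005 -0.004 -0.003]
shift [ 0.0514 -0.0005  0.1779] rot [ 0.005 -0.004 -0.003]
```

Emit:
{"op": "apply_moves", "data": {
  "plan": [0.026,0,0.021,0,0,0,0.053,0,0.042,0,0,0,0.08,0,0.064,0,0,0,0.105,0,0.085,0,0,0,0.105,0,0.085,0,0,0,0.095,0,0.102,0,0,0,0.085,0,0.119,0,0,0,0.075,0,0.137,0,0,0,0.065,0,0.154,0,0,0,0.057,0,0.168,0,0,0,0.055,0,0.178,0,0,0,0.055,0,0.178,0,0,0]
}}

```text
clock: 14.15
eef_pos: [0.5758, -0.1668, 0.167]
tool_rot: [-0.087, 0.861, 0.048, 0.499]
ft_force: [-0.4, -0.2, -0.4]
grip_width: -0.0001
```

Run:
```python
from h import *
st(); c,P,o=snap("side","11"); crop("side","11",310,60,500,200,4)
for x,z in [(-.0917,.203),(-.086,.222),(-.0755,.2385),(-.061,.252),(-.0437,.261),(-.0245,.2655),(-.018,.266)]: go(rail(x,YU,z),Rdown("y",1,np.radians(60)))
```

```text
14.15 rail [-0.0899 -0.3216  0.167 ] F [-0.4  -0.23 -0.41] grip -0.0001
toolz [ 0.85   0.17  -0.498] jaw.rail [np.float64(-0.007), np.float64(1.0)] q [-0.603  0.227 -0.839 -0.378  0.672 -0.478]
shift [-0.0321  0.0004 -0.0188] rot [0.005 0.001 0.005]
shift [-0.0514  0.0003 -0.0234] rot [0.005 0.001 0.005]
shift [-0.0709  0.0002 -0.0225] rot [0.005 0.001 0.005]
shift [-0.0899  0.0001 -0.0167] rot [0.005 0.001 0.005]
shift [-0.1063 -0.     -0.0062] rot [0.005 0.001 0.005]
shift [-0.1198 -0.0002  0.0082] rot [0.005 0.001 0.005]
shift [-0.1235 -0.0002  0.0136] rot [0.005 0.001 0.005]
```

View pics/side11c310.png

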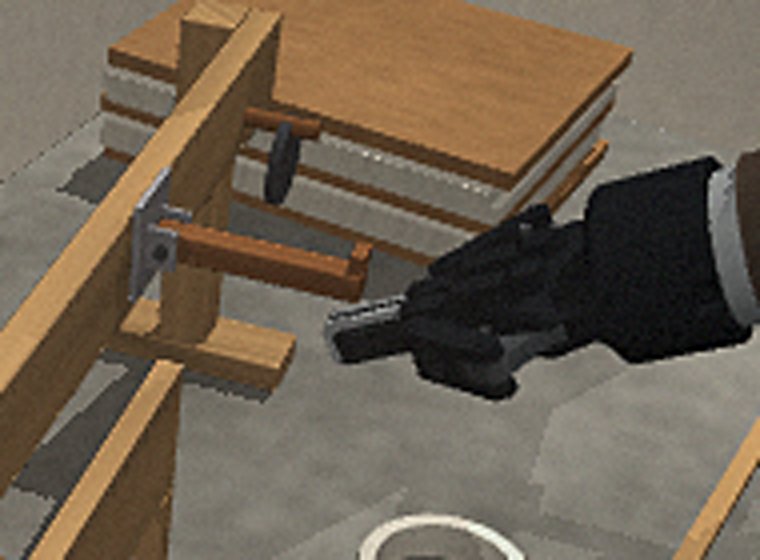

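Fingertips are just below the peg end. Lead the arc.

Emit:
{"op": "apply_moves", "data": {
  "plan": [-0.008,0,-0.004,0,0,0,-0.02,0,-0.012,0,0,0,-0.032,0,-0.019,0,0,0,-0.042,0,-0.022,0,0,0,-0.052,0,-0.023,0,0,0,-0.062,0,-0.023,0,0,0,-0.071,0,-0.022,0,0,0,-0.08,0,-0.02,0,0,0,-0.09,0,-0.017,0,0,0,-0.098,0,-0.012,0,0,0,-0.106,0,-0.006,0,0,0,-0.106,0,-0.006,0,0,0]
}}

```text
clock: 15.2
eef_pos: [0.6214, -0.157, 0.2601]
tool_rot: [-0.086, 0.861, 0.049, 0.498]
ft_force: [-0.7, 0.0, 0.1]
grip_width: -0.0003
```

Run:
```python
from h import *
st(); c,P,o=snap("side","12"); crop("side","12",310,60,500,200,4)
for x,z in [(-.0245,.2655),(-.018,.266)]: go(rail(x,YU,z),Rdown("y",1,np.radians(60)))
```

```text
15.2 rail [-0.0432 -0.3207  0.2601] F [-0.67  0.03  0.07] grip -0.0003
toolz [ 0.85   0.17  -0.499] jaw.rail [np.float64(-0.006), np.float64(1.0)] q [-0.521  0.091 -0.652 -0.09   0.607 -0.414]
shift [-0.0155 -0.0003  0.0137] rot [ 0.005 -0.     0.004]
shift [-0.0192 -0.0004  0.0191] rot [ 0.005 -0.     0.004]
```

View pics/side12c310.png

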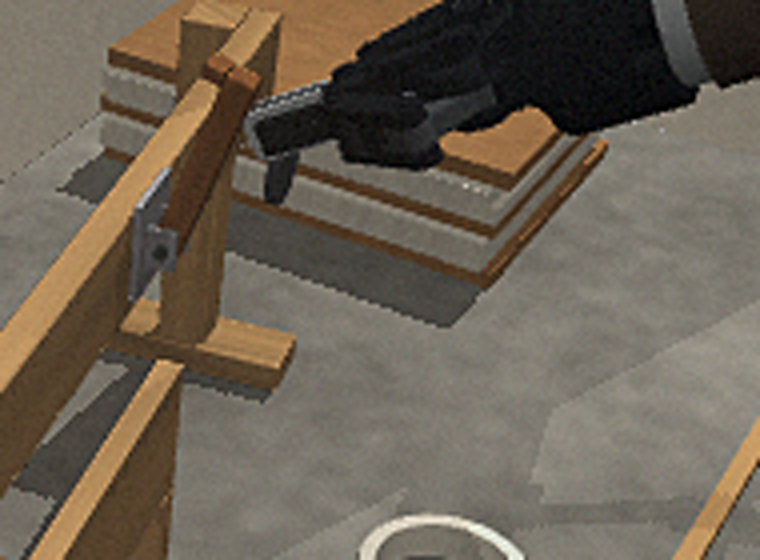

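Working as planned. Finish to the stop.

Emit:
{"op": "apply_moves", "data": {
  "plan": [-0.004,0,0.004,0,0,0,-0.008,0,0.007,0,0,0,-0.012,0,0.011,0,0,0,-0.016,0,0.015,0,0,0,-0.019,0,0.018,0,0,0,-0.019,0,0.019,0,0,0,-0.019,0,0.019,0,0,0]
}}

```text
clock: 15.83
eef_pos: [0.6442, -0.1523, 0.2651]
tool_rot: [-0.085, 0.862, 0.049, 0.497]
ft_force: [-12.4, -0.6, 4.7]
grip_width: -0.0
```

Run:
```python
from h import *
st(); c,P,o=snap("side","13"); crop("side","13",310,60,500,200,4)
```

```text
15.83 rail [-0.02   -0.3204  0.2651] F [-12.4   -0.61   4.7 ] grip -0.0
toolz [ 0.848  0.169 -0.502] jaw.rail [np.float64(-0.004), np.float64(1.0)] q [-0.485  0.115 -0.607 -0.081  0.576 -0.386]
```

View pics/side13c310.png

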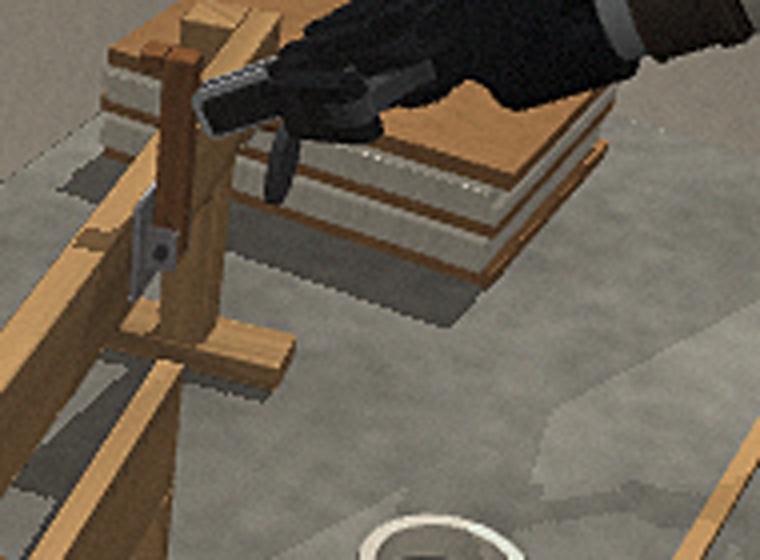

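Emit:
{"op": "apply_moves", "data": {
  "plan": [0.008,0,-0.014,0,0,0,0.02,0,-0.035,0,0,0,0.035,0,-0.06,0,0,0,0.05,0,-0.087,0,0,0,0.06,0,-0.104,0,0,0,0.06,0,-0.104,0,0,0,0.06,0,-0.104,0,0,0,0.06,0,-0.104,0,0,0]
}}

```text
clock: 16.55
eef_pos: [0.5274, -0.1762, 0.2662]
tool_rot: [-0.085, 0.862, 0.048, 0.498]
ft_force: [0.2, -0.4, -1.0]
grip_width: -0.0
```

Run:
```python
from h import *
st(); snap("side","14"); c,P,o=snap("top","14"); crop("side","14",250,50,410,210,3.7)
crop("top","14",220,140,520,260,2.6)
```

```text
16.55 rail [-0.1392 -0.3215  0.2662] F [ 0.2  -0.38 -0.96] grip -0.0
toolz [ 0.849  0.169 -0.5  ] jaw.rail [np.float64(-0.004), np.float64(1.0)] q [-0.701 -0.053 -0.755  0.044  0.743 -0.561]
```

View pics/side14c250.png

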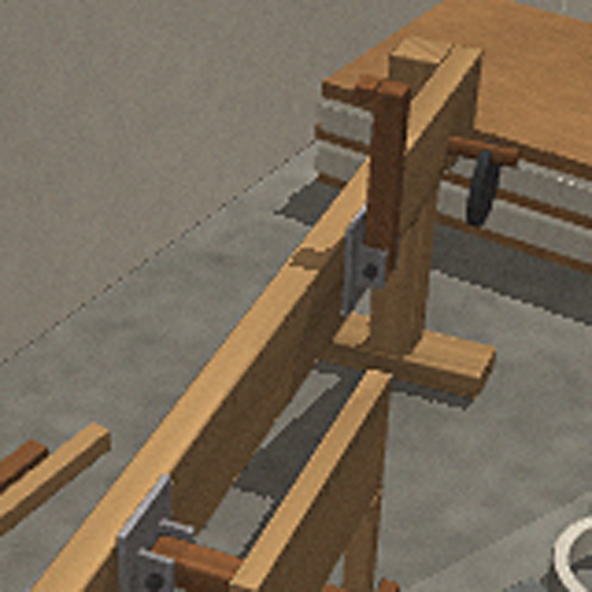

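View pics/top14c220.png

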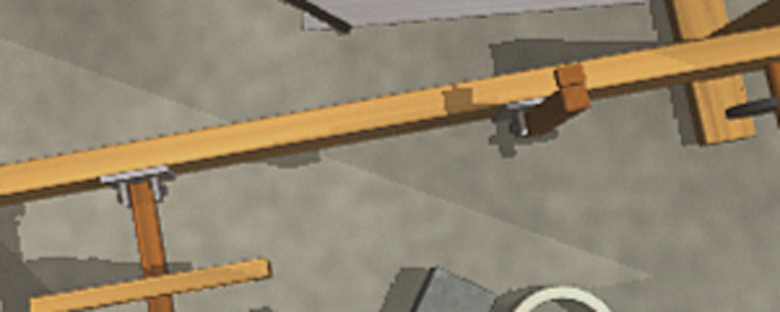

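Run:
```python
from h import *
c,P,o=snap("top","15"); crop("top","15",420,160,460,190,16); crop("top","15",225,190,335,270,7)
print(proj(c,P,o["eef_pos"]))
for n,X in [("peg top front L",rail(-.019,YU+.007,.29)),("front R",rail(-.019,YU-.007,.29)),("lip back L",rail(.005,YU+.007,.29)),("hdr ends",rail(-.0675,YS+.065,.262)),("",rail(-.0675,YS-.065,.262)),("tip",rail(-.102,YS,.207))]: print(n,np.round(proj(c,P,X),1))
```

```text
(np.float64(456.41663044171787), np.float64(270.7945141483066))
peg top front L [437.5 183.3]
front R [447.8 181.5]
lip back L [433.8 166. ]
hdr ends [228.7 257.3]
 [320.4 241.2]
tip [283.1 271.7]
```

View pics/top15.png

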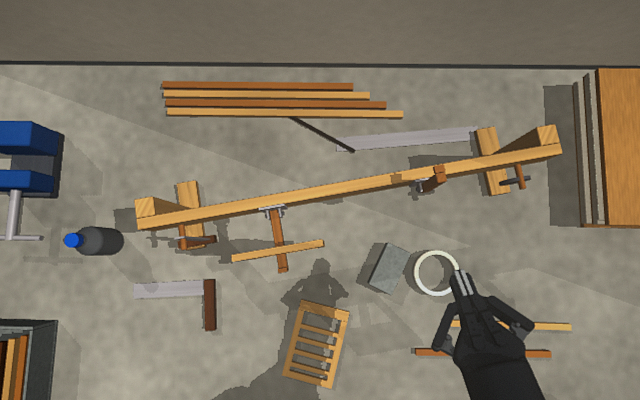

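View pics/top15c225.png

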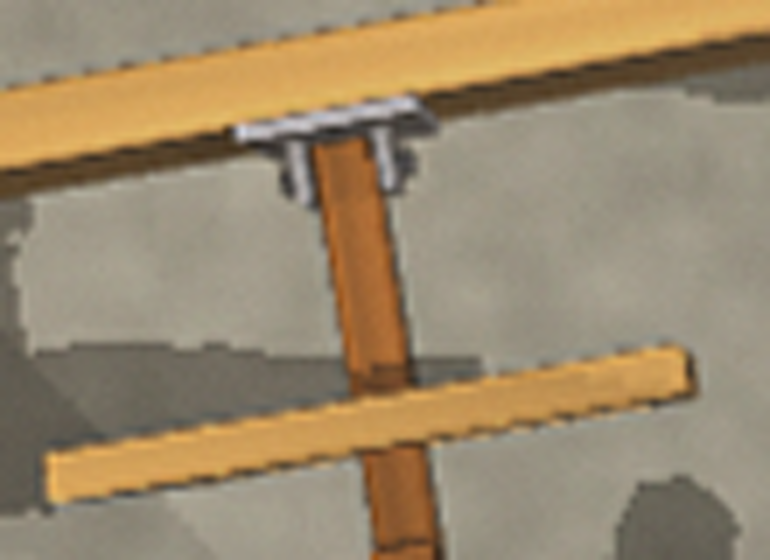

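View pics/top15c420.png

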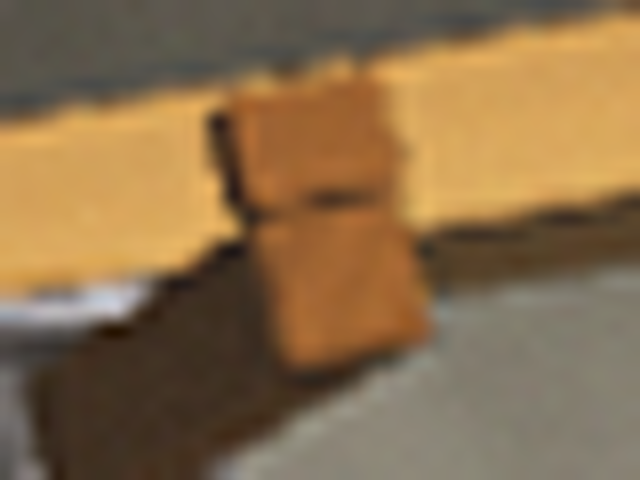

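Run:
```python
from h import *
bot.job_done(); st()
```

```text
the job is handed in; nothing more can be done
the job is handed in; nothing more can be done
```

The job is done and handed in at about 16.7 s on the robot's clock. The hand-in gives no verdict.

- **Spare peg:** I pushed it down with the shut fingers until it met its stop, at about 20 N.
- **Frame:** I gripped the header from above, lifted it 25 mm clear of the lip, carried it along the rail, lowered it onto the spare peg and let go. It was never set down.
- **Emptied peg:** I pushed it up from below with the shut fingers until it met its stop, at about 12 N, then backed the tool about 120 mm away.

**Last checks:**
- **Emptied peg:** in the top view its end falls within about 1 pixel of where a flat-folded peg should be.
- **Spare peg:** it looked fully open in the side and top views.
- **Frame:** it was hanging upright, with its header about 55 mm along the peg and about 4 mm (3 pixels) to one side of centre.
- **Robot:** it was touching nothing; the force reading of about 1 N is its usual noise.

No check failed. One reading is missing: the status printout I asked for right after the hand-in was refused.

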